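Tip spent cells through the flap of the battery bin

ROBOT

A 6-joint arm with a two-finger parallel gripper is mounted at the origin on the work surface. World frame = base frame: x ahead of the robot, y to its left, z up, the work surface at z = 0. Lengths are in m, angles in rad, forces in N, time in s.
With the tool pointing down it reaches from about 0.325 to 0.75 m from the base axis. Payload 7.6 kg.
Tool frame: the origin (TCP) lies on the centre line of the jaws, within the pads' length; the fingertips stand 8 mm ahead of it and the grasp point (between the pads) lies 11 mm behind it; y points along the fingers, x is the direction in which the jaws open and shut, and the axes are right-handed (so a half turn about y gives the same grasp; the last joint's range is limited). The gripper opens to 85 mm and grips with 20 to 120 N. Pads are 22 mm wide; open, the fingers measure 114 mm over their backs; the gripper's body (76 mm by 85 mm) begins 54 mm behind the grasp point. The pads swing forward as they close: fully open they stand 13 mm farther back than shut.
Start: joints at [1.228, 0.052, 1.401, -0, 1.689, -0.07], TCP at [0.141, 0.506, 0.239] pointing down, gripper open.
Joint ranges: [-2.9, 2.9], [-0.91, 2.17], [0.12, 2.37], [-1.06, 4.2], [0.26, 2.73], [-2.93, 2.93]. Speed limits (rad/s): [2.57, 2.57, 3.01, 3.14, 3.14, 3.14].

INTERFACE

Orientations are given as a unit quaternion [x, y, z, w].
In Python, from plant import monitor, cams, r gives the robot as it stands.
- The arm moves only by the tool servo_tool, never from a script. Its argument "motion" is a list of rows, each an object with "translation": the shift along the tool's x, y, z in m, a list of three; "turn": the turn about the tool's y in rad. In form: [{"translation": [tx, ty, tz], "turn": turn}, ...]. A call has 1 to 20 rows; each row shifts and turns the commanded pose from where the row before left it, along the tool's axes as they then stand; what a row does not reach is not made up. A row lasts 1/8 s, in which the tool goes at most 62.5 mm and 10.7 degrees, less where a joint would pass 70% of its speed; a pose out of reach is approached as far as the arm can. A call is refused whole if a number of a shift passes 0.0625 or a number of a turn 0.188, either way. A call with a gripper value outside its range is refused whole. "fingers" is the finger opening in m, from 0 to 0.0854, set as the call begins (left out, the last holds). The fingers move at their own pace and stop on an object; "grip_force" is the grip in N (left out, the last holds). Time passes only in rows, so rows that do not move let the fingers close. It gives the time, the measured TCP pose, the force and the opening at its end, in the units of the state.
- monitor.sense(): the state, without advancing time (a new reading comes with each control period).
- cams.camera(name): name is "scene" or "top"; returns the picture (384x512x3 uint8, blue, green, red); there is no depth.
- cams.calibration(name): a dict with "fx", "fy", "cx", "cy" (pixels), "position" and "rotation" of the camera in the world. Camera axes: x right, y up, looking along -z (the intrinsics and any distortion apply to the point x, -y, -z); pixel columns grow to the right and rows downward; lengths in m; the calibration is good to about 2 mm. A picture is of the moment at which its call begins. calibration takes no time and is no camera call.
- r.hand_in(): hands the job in, once; it reports no verdict.
The state is a dict: "t": time; "q": joint angles; "joint_velocities": joint speeds; "joint_torque": joint torques, N m; "tcp_pos": TCP position; "tool_rot": TCP orientation; "contact_force": force on the tool from outside, world axes, zero at the start; "moment": the same for the moment, N m; "width": finger opening in m.
Only numpy, scipy, OpenCV 4.12 (cv2) and the standard library are available. Lean on these libraries where they do the work, as an engineer would, in place of code of your own. Each camera call takes 0.05 s, during which the arm holds its last target. There are 200 camera calls.

TASK

Empty the two spent cells from the scoop tray with the open pouring lip into the battery bin: carry the tray by its upright grip, push the sprung flap in the bin's top down with the tray's lip and let the cells slide in through it. Do not touch the cells or the flap with the gripper. Then take the tray out so that the flap shuts, and stand the tray upright on the table.

Things in the scene. Friction and masses are not known exactly. Their poses are not given: they have to be found in the camera images.
- tray_grip (a point): Middle of the upright black grip tab (12 mm thick in y, 34 mm long in x, top 17 mm above the point) at the rear of the aluminium scoop tray with the open front, about 0.13 kg. 44 mm above the tray's underside, 25 mm behind its back wall. Tray axes: x from lip to grip, y across, z up. A second tray with the same tab but four closed walls is a bystander.
- tray_lip (a point): Middle of the lower edge of the scoop tray's pouring lip, at x -140, z -40 mm from tray_grip; tray axes. Lip and tray are 66 mm wide, floor 3 mm thick, walls 25 mm high; the floor's last 25 mm rise 8 degrees to the lip. Smooth metal: the cells slide out once the tray leans lip-down by more than about 25 degrees. At the start the lip points roughly to the robot.
- cell_a: Spent battery cell, black jacket, 26 mm in diameter, 50 mm long, 65 g, lying lengthwise in the scoop tray. Origin at its centre, x along its axis.
- cell_b: The other spent cell, the same, beside it.
- bin_mouth (a point): Middle of the flap's hinge line, level with the top of the fixed grey bin (190 x 180 mm, 150 mm high). Bin axes: z up, y along the hinge. The flap reaches 104 mm from the hinge to -x (roughly to the robot), 96 mm wide, in an opening 105 x 100 mm; the hinge is on its side away from the robot, with a 35 mm ledge behind (+x). A tray comes over the hinge, lip leading to -x.
- flap (a joint): Steel flap in the bin's top: 0 shut and flush, grows in rad as it is pushed down into the bin, stop at 1.2. A spring shuts it: 0.12 N m at 0, 0.18 N m at 0.6, less about 0.03 N m of its own weight, so about 1.5 to 3 N at 60 mm from the hinge opens it; the weight of the cells on its middle does not.
There are look-alikes about, which are no part of the job. Leave any blue look-alike of the part that bears tray_grip alone.

How it is judged:
By the outcome, as a careful person would: the job done as asked, in the order asked, and still so for the second after the job is handed in, with the robot touching nothing.
It also fails if it takes over 59 s, if anything falls off the work surface, if the arm or the gripper's body presses on something with over 40 N, if the wrist force passes 120 N, or if a joint passes its speed limit or range.

## Working session

There is one attempt and no reset: what is moved stays moved. The work goes in short steps, Python scripts to look and compute and a tool call to move; the robot and the scene stay as the last step left them, time stands still between calls to the robot, and variables do not carry over. Pictures are saved under pics/ and viewed, about 8 in all and at most 12, crops included, and the job is handed in when it is done.

Besides the shell and the picture viewer there is one more tool, called after "Emit:" as name(argument=value, ...), one argument or row to a line, values as JSON. servo_tool: Moves the arm, as the interface text tells. Its arguments: {"type":"object","properties":{"motion":{"type":"array"},"fingers":{"type":"number"},"grip_force":{"type":"number"}},"required":["motion"]}

```bash
ls; mkdir -p pics
python3 - <<'E'
from plant import monitor, cams, r
import cv2,json
for n in("scene","top"):
    cv2.imwrite(f"pics/{n}0.png",cams.camera(n)); c=cams.calibration(n); print(n,{k:(v.tolist() if hasattr(v,'tolist') else v) for k,v in c.items()})
print(monitor.sense())
E
```

```text
pics
scene {'fx': 367.1726637040825, 'fy': 367.1726637040825, 'cx': 266.06732134471326, 'cy': 191.61768609804264, 'position': [0.8266912833085202, 0.44161696394307276, 1.0484947965535107], 'rotation': [0.10242112597314465, 0.2824083782241286, 0.8994465290430915, 0.3174135508379345]}
top {'fx': 472.545618482111, 'fy': 472.545618482111, 'cx': 258.69141824689945, 'cy': 195.91551322764522, 'position': [0.19282813730729803, -0.06102160652397212, 1.2913079371949268], 'rotation': [-0.07116032642798065, 0.07367413879379821, 0.7093023361221594, -0.6974227736368397]}
{'t': 0.1, 'q': array([ 1.22769975e+00,  5.27682159e-02,  1.40161195e+00,  2.84162413e-05,
        1.68855436e+00, -7.03136324e-02]), 'joint_velocities': array([ 0.00038707, -0.00273997, -0.00256442,  0.00105157, -0.00072605,
        0.00029845]), 'joint_torque': array([ 1.59833049e-03, -3.82586789e+01, -3.60981989e+01,  3.09752727e-05,
        4.83604206e-03,  3.60980698e-05]), 'tcp_pos': array([0.1413377 , 0.50536695, 0.23856521]), 'tool_rot': array([ 0.56359133,  0.42697026, -0.42777552, -0.56308908]), 'contact_force': array([ 0.81182524,  0.67875165, -0.04687499]), 'moment': array([ 0.00607228, -0.00872562, -0.07611167]), 'width': 0.08530934920113671}
```

View pics/scene0.png

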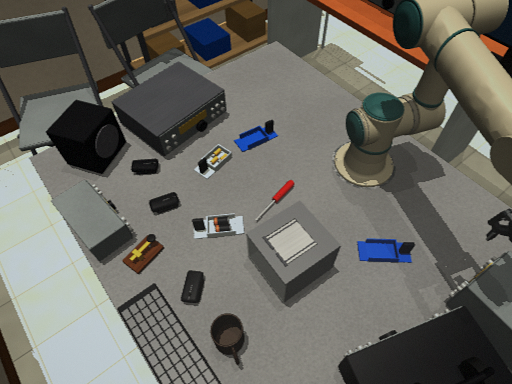

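View pics/top0.png

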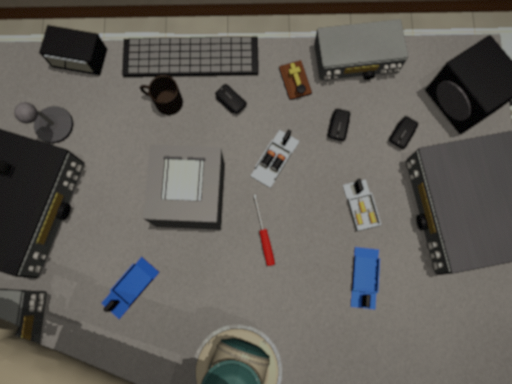

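Run:
```python
import cv2,numpy as np
t=cv2.imread("pics/top0.png");s=cv2.imread("pics/scene0.png")
a=cv2.resize(t[120:240,140:390],None,fx=3.2,fy=3.2,interpolation=cv2.INTER_CUBIC)
b=cv2.resize(s[140:300,185:345],(210*1,210),interpolation=cv2.INTER_CUBIC)
b=cv2.resize(s[140:245,185:255],(140,210),interpolation=cv2.INTER_CUBIC)
x=cv2.resize(s[205:245,185:250],(325,200),interpolation=cv2.INTER_CUBIC)
y=cv2.resize(s[140:180,185:250],(325,200),interpolation=cv2.INTER_CUBIC)
row=np.zeros((200,800,3),np.uint8);row[:,:325]=x;row[:,335:660]=y
cv2.imwrite("pics/crop1.png",np.vstack([a,row]));print(a.shape)
```

```text
(384, 800, 3)
```

View pics/crop1.png

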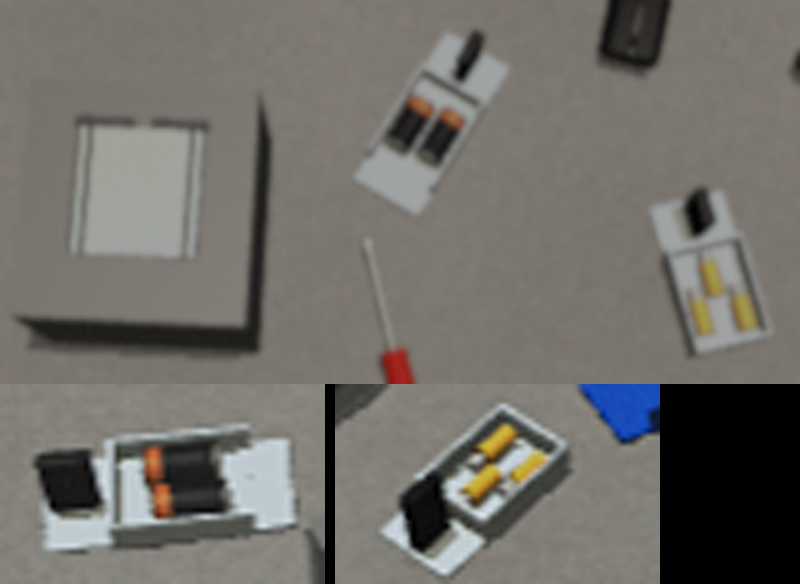

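The scoop tray has its lip end open and black-jacketed cells in it, at top px (275,158). The tray with four closed walls and yellow cells at (362,205) and the two blue trays at (131,287) and (366,278) are look-alikes. The crop confirms the target. Next I measure it and the bin.

```bash
cat > h.py <<'E'
import numpy as np,cv2
from scipy.spatial.transform import Rotation as R
from plant import monitor,cams,r
def ray(n,p):
    c=cams.calibration(n);d=np.array([(p[0]-c['cx'])/c['fx'],-(p[1]-c['cy'])/c['fy'],-1.])
    return np.array(c['position']),R.from_quat(c['rotation']).apply(d)
def onz(n,p,z):
    o,d=ray(n,p);return o+d*(z-o[2])/d[2]
def proj(n,P):
    c=cams.calibration(n);v=R.from_quat(c['rotation']).inv().apply(np.array(P)-c['position'])
    return np.array([c['cx']+c['fx']*v[...,0]/-v[...,2],c['cy']-c['fy']*v[...,1]/-v[...,2]]).T
def tri(p,q):
    o,d=ray('top',p);o2,e=ray('scene',q);s=np.linalg.lstsq(np.c_[d,-e],o2-o,rcond=None)[0]
    a,b=o+d*s[0],o2+e*s[1];return (a+b)/2,np.linalg.norm(a-b)
E
python3 - <<'E'
from h import *
np.set_printoptions(precision=4,suppress=True)
t=cv2.imread("pics/top0.png");s=cv2.imread("pics/scene0.png")
f=lambda x,y:(140+x/3.2,120+y/3.2)
for nm,pts,z in(("tray",[(355,178),(417,215),(447,32),(510,68)],.003),("bin",[(35,85),(262,92),(247,328),(15,315)],.15),("opening",[(75,120),(208,122),(197,258),(73,255)],.15)):
    print(nm,*[onz('top',f(*p),z)[:2] for p in pts])
# bin top in scene by rough px
print('bin scene',*[onz('scene',p,.15)[:2] for p in[(304,203),(340,247),(286,282),(247,243)]])
# bright mask of tray in top
for n,im,(x0,y0,x1,y1) in(("top",t,(245,122,305,192)),("scene",s,(188,208,248,242)),("top",t,(150,150,215,210)),("scene",s,(260,215,320,265))):
    g=im[y0:y1,x0:x1].copy();hs=cv2.cvtColor(g,cv2.COLOR_BGR2HSV);m=(hs[...,2]>np.median(hs[...,2])+25).astype(np.uint8)
    cs,_=cv2.findContours(m,0,1);c=max(cs,key=cv2.contourArea)+[[x0,y0]]
    b=cv2.boxPoints(cv2.minAreaRect(c));print(n,cv2.contourArea(c),b.tolist())
    for z in(.003,.15):print(z,*[onz(n,p,z)[:2] for p in b])
# black tab
for n,im,(x0,y0,x1,y1) in(("top",t,(279,127,297,146)),("scene",s,(188,210,207,245))):
    m=(im[y0:y1,x0:x1].max(2)<55).astype(np.uint8);k=cv2.connectedComponentsWithStats(m);i=1+np.argmax(k[2][1:,4]);print(n,'tab',k[2][i],k[3][i]+[x0,y0])
E
```

```text
tray [ 0.5195 -0.0471] [ 0.4853 -0.1008] [ 0.653  -0.1315] [ 0.6183 -0.1868]
bin [0.5619 0.2023] [0.5532 0.0235] [0.3658 0.0352] [0.3788 0.2121]
opening [0.5327 0.1701] [0.5294 0.0658] [0.4208 0.0736] [0.4248 0.169 ]
bin scene [0.3672 0.057 ] [0.3872 0.2232] [0.5653 0.2062] [0.5758 0.056 ]
top 242.5 [[251.1470489501953, 175.08822631835938], [258.2940673828125, 163.17645263671875], [277.11761474609375, 174.4705810546875], [269.9705810546875, 186.38235473632812]]
0.003 [ 0.521  -0.0478] [ 0.5554 -0.0684] [ 0.5216 -0.1208] [ 0.4876 -0.0999]
0.15 [ 0.4836 -0.0493] [ 0.514  -0.0676] [ 0.4841 -0.114 ] [ 0.454  -0.0955]
scene 173.0 [[228.47525024414062, 216.7524871826172], [241.94061279296875, 215.4059600830078], [243.65347290039062, 232.53468322753906], [230.1881103515625, 233.88121032714844]]
0.003 [ 0.524  -0.1225] [ 0.4861 -0.0988] [ 0.5204 -0.0437] [ 0.5571 -0.0669]
0.15 [ 0.5665 -0.0432] [ 0.534  -0.0228] [0.5635 0.0246] [0.595  0.0046]
top 1036.0 [[166.535400390625, 197.9690399169922], [169.11062622070312, 159.34071350097656], [198.247802734375, 161.28318786621094], [195.67257690429688, 199.91151428222656]]
0.003 [0.4593 0.1884] [0.5708 0.1837] [0.5637 0.1012] [0.4525 0.1074]
0.15 [0.4289 0.16  ] [0.5277 0.1558] [0.5214 0.0827] [0.4229 0.0882]
scene 862.0 [[267.9230651855469, 239.38461303710938], [298.8461608886719, 218.76922607421875], [313.4615173339844, 240.69229125976562], [282.5384216308594, 261.30767822265625]]
0.003 [0.4751 0.0245] [0.3473 0.0294] [0.3652 0.1189] [0.4876 0.111 ]
0.15 [0.5245 0.0831] [0.4147 0.0874] [0.4301 0.1643] [0.5353 0.1575]
top tab [ 4  4  7 14 46] [286.0435 137.413 ]
scene tab [  4   8  13  13 116] [198.1638 224.    ]
```

Emit:
servo_tool(
  motion=[
    {"translation":[0,-0.01,0],"turn":0.147},
    {"translation":[0,-0.01,0],"turn":0.146},
    {"translation":[-0.0184,0,-0.0472],"turn":0},
    {"translation":[-0.0184,0,-0.0472],"turn":0},
    {"translation":[-0.0184,0,-0.0472],"turn":0},
    {"translation":[-0.0184,0,-0.0472],"turn":0},
    {"translation":[-0.0184,0,-0.0472],"turn":0},
    {"translation":[-0.0184,0,-0.0472],"turn":0},
    {"translation":[-0.0184,0,-0.0472],"turn":0},
    {"translation":[-0.0184,0,-0.0472],"turn":0},
    {"translation":[-0.0184,0,-0.0472],"turn":0},
    {"translation":[-0.0184,0,-0.0472],"turn":0},
    {"translation":[-0.0184,0,-0.0472],"turn":0},
    {"translation":[-0.0184,0,-0.0472],"turn":0},
    {"translation":[-0.0184,0.02,-0.0472],"turn":0},
    {"translation":[-0.0184,0.02,-0.0472],"turn":0},
    {"translation":[-0.0184,0.02,-0.0472],"turn":0},
    {"translation":[-0.0184,0.02,-0.0472],"turn":0},
  ],
  fingers=0.05,
)

```text
t: 2.35
tcp_pos: [0.6217, -0.1491, 0.178]
tool_rot: [-0.619, -0.34, 0.341, 0.62]
contact_force: [0.6, 0.7, 0.4]
width: 0.0505
```

Run:
```python
from h import *
s=monitor.sense();print(s['t'],s['tcp_pos'],s['q'],R.from_quat(s['tool_rot']).as_matrix().round(3).tolist())
G=np.array([.6217,-.1475,.044]);a=np.deg2rad(-32.4)
M=np.array([[np.cos(a),-np.sin(a),0],[np.sin(a),np.cos(a),0],[0,0,1]])
tab=[G+M@[x,y,z] for z in(.017,-.04) for x,y in((-.017,-.006),(.017,-.006),(.017,.006),(-.017,.006))]
lip=[G+M@[-.14,y,-.040] for y in(-.033,.033)]
B=np.array([.529,.119,.15]);b=np.deg2rad(-2.8);N=np.array([[np.cos(b),-np.sin(b),0],[np.sin(b),np.cos(b),0],[0,0,1]])
op=[B+N@[x,y,0] for x,y in((0,-.05),(-.105,-.05),(-.105,.05),(0,.05))];bx=[B+N@[x,y,0] for x,y in((.035,-.09),(-.155,-.09),(-.155,.09),(.035,.09))]
out=[]
cur=cams.camera('scene')
for n,im,(x0,y0,x1,y1),k in(("top",cv2.imread("pics/top0.png"),(145,120,305,235),5),("scene",cv2.imread("pics/scene0.png"),(185,195,345,305),5)):
    big=cv2.resize(im[y0:y1,x0:x1],None,fx=k,fy=k,interpolation=cv2.INTER_CUBIC)
    for P,c in((tab[:4],(0,255,0)),(tab[4:],(0,160,0)),(lip,(0,0,255)),(op,(255,0,255)),(bx,(255,255,0))):
        q=((proj(n,np.array(P))+.5-[x0,y0])*k).astype(int);cv2.polylines(big,[q],True,c,1)
    out.append(cv2.resize(big,(500,int(500*big.shape[0]/big.shape[1]))) if 0 else big)
o=np.vstack(out);cv2.imwrite("pics/ov0.png",cv2.resize(np.hstack(out) if 0 else o,None,fx=.53,fy=.53,interpolation=cv2.INTER_AREA) if 0 else out[0]);cv2.imwrite("pics/ov1.png",out[1])
cv2.imwrite("pics/scene1.png",cur)
```

```text
2.35 [ 0.62174492 -0.14914476  0.17804415] [-2.93263799e-01  4.00458150e-01  1.11967566e+00  2.05247618e-04
  1.62225540e+00 -1.29815793e+00] [[0.536, -0.001, -0.844], [0.844, 0.0, 0.536], [-0.0, -1.0, 0.001]]
```

View pics/ov0.png

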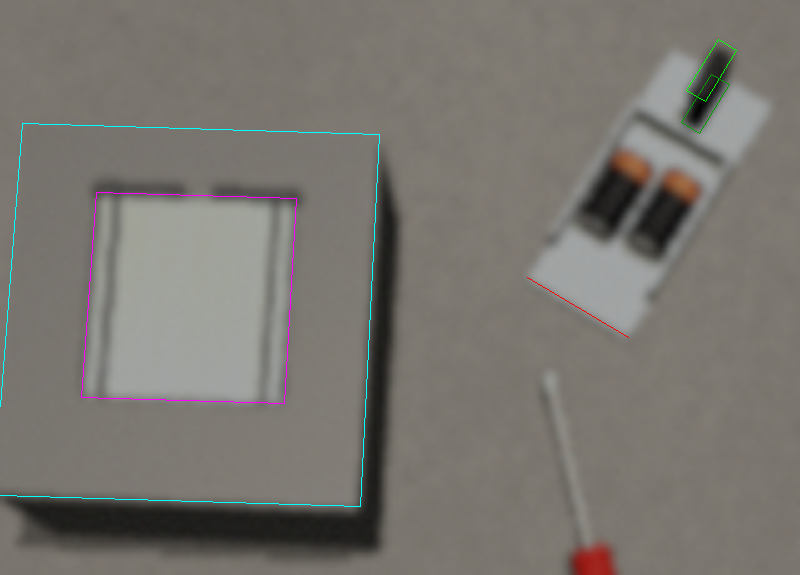

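View pics/ov1.png

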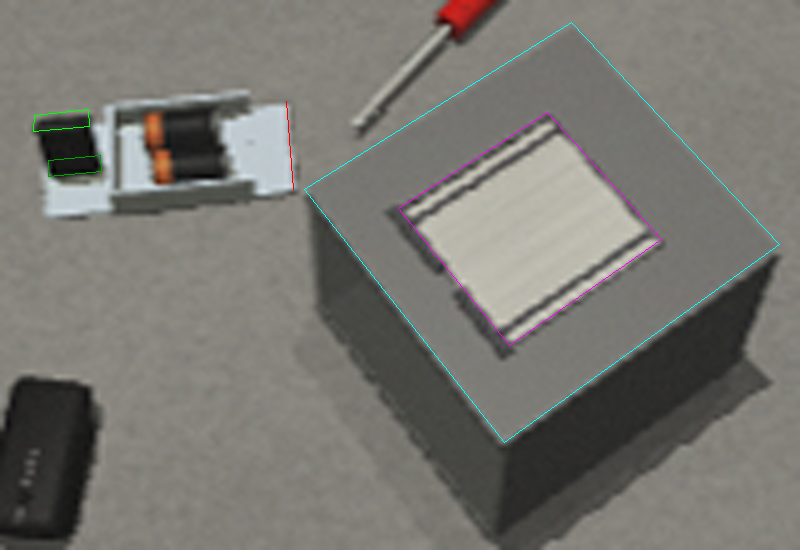

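The overlays fit both views: green tab outline on the black tab, red line on the lip, magenta on the opening. Descending to grip.

Emit:
servo_tool(
  motion=[
    {"translation":[0.0013,0.03,0.0008],"turn":0},
    {"translation":[0,0.04,0],"turn":0},
    {"translation":[0,0.035,0],"turn":0},
    {"translation":[0,0.025,0],"turn":0},
    {"translation":[0,0.012,0],"turn":0},
    {"translation":[0,0,0],"turn":0},
    {"translation":[0,0,0],"turn":0},
  ],
)

```text
t: 3.28
tcp_pos: [0.6219, -0.1464, 0.0388]
tool_rot: [0.62, 0.341, -0.34, -0.619]
contact_force: [0.4, -0.2, 1.2]
width: 0.0505
```

Emit:
servo_tool(
  motion=[
    {"translation":[0,0,0],"turn":0},
    {"translation":[0,0,0],"turn":0},
    {"translation":[0,0,0],"turn":0},
    {"translation":[0,0,0],"turn":0},
    {"translation":[0,0,0],"turn":0},
  ],
  fingers=0.0,
  grip_force=30,
)

```text
t: 3.9
tcp_pos: [0.6216, -0.1463, 0.0382]
tool_rot: [0.62, 0.341, -0.34, -0.619]
contact_force: [-0.2, 0.7, 5.6]
width: 0.0114
```

Emit:
servo_tool(
  motion=[
    {"translation":[0,-0.004,0],"turn":0},
    {"translation":[0,-0.005,0],"turn":0},
    {"translation":[0,-0.005,0],"turn":0},
    {"translation":[0,0,0],"turn":0},
    {"translation":[0,0,0],"turn":0},
  ],
)

```text
t: 4.53
tcp_pos: [0.621, -0.1462, 0.0511]
tool_rot: [-0.62, -0.34, 0.341, 0.62]
contact_force: [0.3, -0.1, -2.9]
width: 0.0119
```

```bash
cat >> h.py <<'E'
def shot(n,box,k,f):
    x0,y0,x1,y1=box;im=cams.camera(n);cv2.imwrite(f,cv2.resize(im[y0:y1,x0:x1],None,fx=k,fy=k,interpolation=cv2.INTER_CUBIC));return im
E
python3 - <<'E'
from h import *
s=monitor.sense();print(s['contact_force'],s['moment'],s['tcp_pos'])
shot('scene',(150,185,280,265),6,'pics/lift.png')
E
```

```text
[ 0.27390028 -0.05320448 -2.88737563] [-0.12525791 -0.14101022 -0.00040571] [ 0.62102147 -0.14618136  0.05105788]
```

View pics/lift.png

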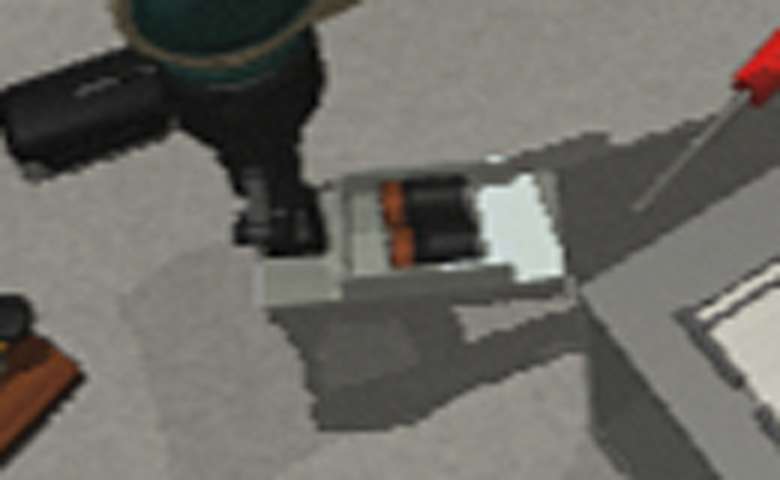

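Both cells and the whole weight (2.9 N, 0.19 N m) are held with the tray level. The tool can only turn about its vertical axis, so I will lean the tray by pivoting its tab in the jaws. First I lift, yaw to the bin and go over the bin's front plate.

Emit:
servo_tool(
  motion=[
    {"translation":[0,-0.015,0],"turn":0},
    {"translation":[0,-0.03,0],"turn":0},
    {"translation":[0,-0.04,0],"turn":0},
    {"translation":[0,-0.04,0],"turn":0},
    {"translation":[0,-0.025,0],"turn":0},
    {"translation":[0,-0.013,0],"turn":-0.05},
    {"translation":[0,0,0],"turn":-0.1},
    {"translation":[0,0,0],"turn":-0.11},
    {"translation":[0,0,0],"turn":-0.11},
    {"translation":[0,0,0],"turn":-0.1},
    {"translation":[0,0,0],"turn":-0.047},
    {"translation":[0,0,0],"turn":0},
  ],
)

```text
t: 6.08
tcp_pos: [0.6212, -0.1462, 0.2153]
tool_rot: [0.512, 0.488, -0.487, -0.512]
contact_force: [-0.5, 0.3, -2.3]
width: 0.0119
```

Emit:
servo_tool(
  motion=[
    {"translation":[0.01,0,0.01],"turn":0},
    {"translation":[0.02,0,0.02],"turn":0},
    {"translation":[0.028,0,0.028],"turn":0},
    {"translation":[0.03,0,0.03],"turn":0},
    {"translation":[0.03,0,0.03],"turn":0},
    {"translation":[0.03,0,0.03],"turn":0},
    {"translation":[0.03,0,0.03],"turn":0},
    {"translation":[0.03,0,0.028],"turn":0},
    {"translation":[0.024,0,0.022],"turn":0},
    {"translation":[0.015,0,0.014],"turn":0},
    {"translation":[0.009,0,0.009],"turn":0},
    {"translation":[0.004,0,0.005],"turn":0},
    {"translation":[0,0,0.002],"turn":0},
    {"translation":[0,0,0],"turn":0},
  ],
)

```text
t: 7.82
tcp_pos: [0.3763, 0.1257, 0.2143]
tool_rot: [0.512, 0.487, -0.487, -0.512]
contact_force: [-0.2, 0.6, -2.5]
width: 0.0118
```

Run:
```python
from h import *
s=monitor.sense();print(s['contact_force'],s['moment'],s['tcp_pos'],s['width'],R.from_quat(s['tool_rot']).as_matrix().round(3).tolist())
shot('scene',(230,110,390,230),5,'pics/pre.png')
```

```text
[-0.17885073  0.61287007 -2.53627268] [-0.02160927 -0.14652022 -0.01889364] [0.37632679 0.1256806  0.21430409] 0.01179351612938055 [[0.05, 0.0, -0.999], [0.999, -0.0, 0.05], [-0.0, -1.0, -0.0]]
```

View pics/pre.png

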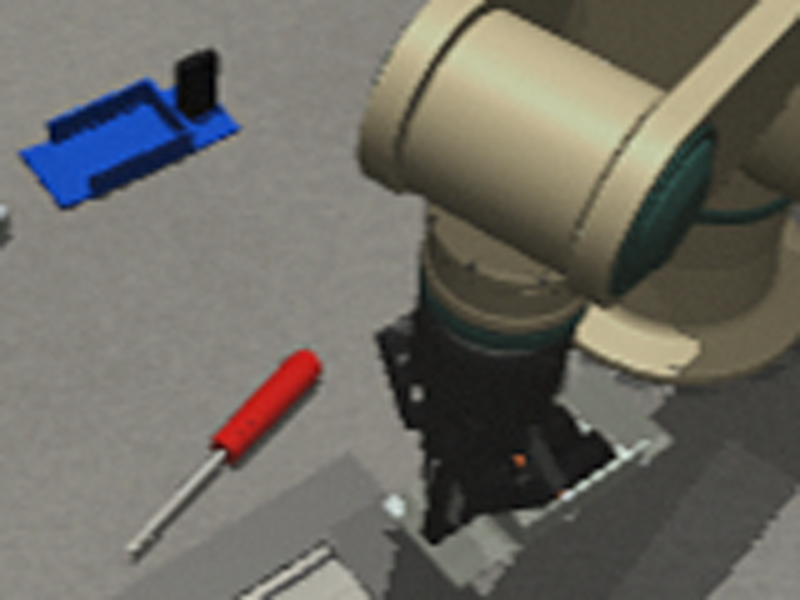

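Emit:
servo_tool(
  motion=[
    {"translation":[0,0.008,0],"turn":0},
    {"translation":[0,0.01,0],"turn":0},
    {"translation":[0,0.005,0],"turn":0},
    {"translation":[0,0.003,0],"turn":0},
    {"translation":[0,0.0015,0],"turn":0},
    {"translation":[0,0,0],"turn":0},
  ],
)

```text
t: 8.62
tcp_pos: [0.3765, 0.1261, 0.188]
tool_rot: [0.512, 0.488, -0.487, -0.512]
contact_force: [-2.0, -0.9, 5.0]
width: 0.0114
```

Emit:
servo_tool(
  motion=[
    {"translation":[0,0.0015,0.0015],"turn":0},
    {"translation":[0,0.0012,0.0021],"turn":0},
    {"translation":[0,0.0011,0.002],"turn":0},
    {"translation":[0,0.001,0.002],"turn":0},
    {"translation":[0,0,0],"turn":0},
  ],
)

```text
t: 9.25
tcp_pos: [0.3716, 0.1265, 0.1869]
tool_rot: [0.515, 0.491, -0.484, -0.51]
contact_force: [1.7, -2.4, 18.5]
width: 0.0118
```

Emit:
servo_tool(
  motion=[
    {"translation":[0,0.0012,0.002],"turn":0},
    {"translation":[0,0.0013,0.002],"turn":0},
    {"translation":[0,0.0013,0.0018],"turn":0},
    {"translation":[0,0.001,0.0014],"turn":0},
    {"translation":[0,0,0],"turn":0},
  ],
)

```text
t: 9.88
tcp_pos: [0.3648, 0.1269, 0.1836]
tool_rot: [0.515, 0.491, -0.484, -0.509]
contact_force: [-1.6, -4.4, 28.4]
width: 0.0117
```

```bash
cat >> h.py <<'E'
def tray(th,g=None,yaw=-2.8):
    "tray->world for a lean th (deg, lip down) about the grasp point"
    s=monitor.sense();G=s['tcp_pos']+[0,0,.011] if g is None else np.array(g)
    M=R.from_euler('ZY',[yaw,-th],degrees=True)
    return lambda p:G+M.apply(np.array(p)-[0,-.000,.049])
E
python3 - <<'E'
from h import *
s=monitor.sense();print(s['contact_force'],s['moment'],s['tcp_pos'],s['width'])
x0,y0,k=320,150,10
im=cams.camera('scene');b=cv2.resize(im[y0:y0+60,x0:x0+60],None,fx=k,fy=k,interpolation=cv2.INTER_CUBIC)
for th,c in((0,(255,0,0)),(8,(255,255,0)),(16,(0,255,0)),(24,(0,0,255))):
    q=((proj('scene',tray(th)([[-.14,.033,.004],[-.14,-.033,.004]]))+.5-[x0,y0])*k).astype(int);cv2.polylines(b,[q],False,c,1);print(th,q.tolist())
cv2.imwrite('pics/tilt1.png',b)
E
```

```text
[-1.57731585 -4.35208272 28.38884816] [-0.8612642  -0.18344449 -0.07630653] [0.36477942 0.12685367 0.18356999] 0.011680010720301726
0 [[452, 528], [295, 380]]
8 [[419, 576], [265, 428]]
16 [[381, 625], [230, 477]]
24 [[340, 674], [191, 526]]
```

View pics/tilt1.png

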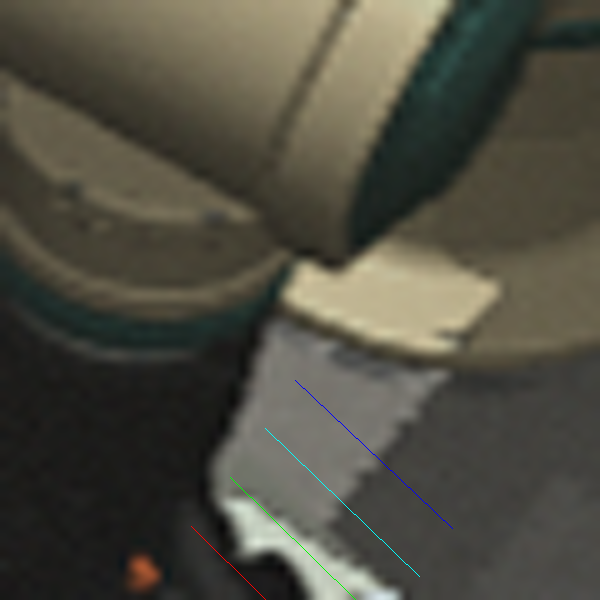

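Run:
```python
from h import *
T=tray(16)
im=cams.camera('scene');hs=cv2.cvtColor(im,cv2.COLOR_BGR2HSV)
m=((hs[...,0]<15)&(hs[...,1]>130)&(hs[...,2]>70)).astype(np.uint8);m[:,:322]=0;m[:, 350:]=0;m[:195]=0;m[230:]=0
k=cv2.connectedComponentsWithStats(m);print(k[2][1:],k[3][1:])
for x in(-.14,-.115,-.09,-.065,-.04): print(x,proj('scene',T([[x,.013,.016],[x,-.013,.016],[x,.013,.029],[x,-.013,.029]])).round(1).tolist())
b=cv2.resize(im[185:235,315:375],None,fx=12,fy=12,interpolation=cv2.INTER_CUBIC);cv2.imwrite('pics/cells.png',b)
```

```text
[[333 206   3   3   8]
 [341 214   2   1   2]] [[333.875 206.875]
 [341.5   214.   ]]
-0.14 [[354.6, 204.8], [348.6, 199.0], [356.3, 202.0], [350.2, 196.1]]
-0.115 [[349.2, 207.6], [343.2, 201.7], [350.9, 204.7], [344.8, 198.7]]
-0.09 [[343.6, 210.4], [337.6, 204.4], [345.3, 207.5], [339.2, 201.4]]
-0.065 [[337.9, 213.3], [331.9, 207.1], [339.6, 210.4], [333.5, 204.2]]
-0.04 [[332.1, 216.2], [326.0, 210.0], [333.7, 213.3], [327.6, 207.0]]
```

View pics/cells.png

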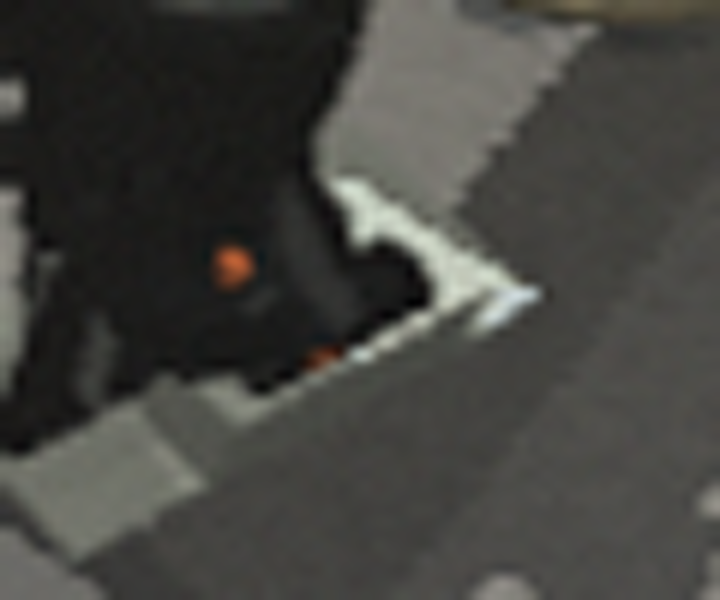

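Both cells slid about 20 mm to the foot of the lip ramp and stay there (caps at px 334,207 and 341,214; lip edge fits a 16 degree lean). I lift gently and go over the flap.

Emit:
servo_tool(
  motion=[
    {"translation":[0,-0.003,0],"turn":0},
    {"translation":[0,-0.004,0],"turn":0},
    {"translation":[0,-0.007,0],"turn":0},
    {"translation":[0,-0.01,0],"turn":0},
    {"translation":[0,-0.012,0],"turn":0},
    {"translation":[0,-0.01,0],"turn":0},
    {"translation":[0,-0.006,0],"turn":0},
    {"translation":[0,-0.003,0],"turn":0},
    {"translation":[0,0,0],"turn":0},
  ],
)

```text
t: 11.1
tcp_pos: [0.3613, 0.1268, 0.2322]
tool_rot: [-0.512, -0.488, 0.488, 0.512]
contact_force: [-0.1, 0.5, -1.8]
width: 0.0115
```

Emit:
servo_tool(
  motion=[
    {"translation":[0,0,-0.004],"turn":0},
    {"translation":[0,0,-0.008],"turn":0},
    {"translation":[0,0,-0.012],"turn":0},
    {"translation":[0,0,-0.016],"turn":0},
    {"translation":[0,0,-0.02],"turn":0},
    {"translation":[0,0,-0.02],"turn":0},
    {"translation":[0,0,-0.02],"turn":0},
    {"translation":[0,0,-0.02],"turn":0},
    {"translation":[0,0,-0.02],"turn":0},
    {"translation":[0,0,-0.018],"turn":0},
    {"translation":[0,0,-0.014],"turn":0},
    {"translation":[0,0,-0.011],"turn":0},
    {"translation":[0,0,-0.008],"turn":0},
    {"translation":[0,0,-0.006],"turn":0},
    {"translation":[0,0,-0.004],"turn":0},
    {"translation":[0,0,0],"turn":0},
  ],
)

```text
t: 13.1
tcp_pos: [0.5622, 0.117, 0.2322]
tool_rot: [-0.512, -0.488, 0.488, 0.512]
contact_force: [-0.4, 0.7, -3.5]
width: 0.0111
```

Run:
```python
from h import *
s=monitor.sense();print(s['contact_force'],s['moment'],s['tcp_pos'],s['width'],s['t'])
a=cams.camera('scene');x0,y0,k=190,150,5
b=cv2.resize(a[y0:y0+120,x0:x0+150],None,fx=k,fy=k,interpolation=cv2.INTER_CUBIC)
for th,c in((8,(255,255,0)),(16,(0,255,0)),(24,(0,0,255))):
    q=((proj('scene',tray(th)([[-.14,.033,.004],[-.14,-.033,.004]]))+.5-[x0,y0])*k).astype(int);cv2.polylines(b,[q],False,c,1)
cv2.imwrite('pics/over.png',b)
```

```text
[-0.36015495  0.67132069 -3.46030098] [-0.04157244 -0.21395413  0.01510353] [0.56217686 0.11695376 0.23222987] 0.011135495699856862 13.1
```

View pics/over.png

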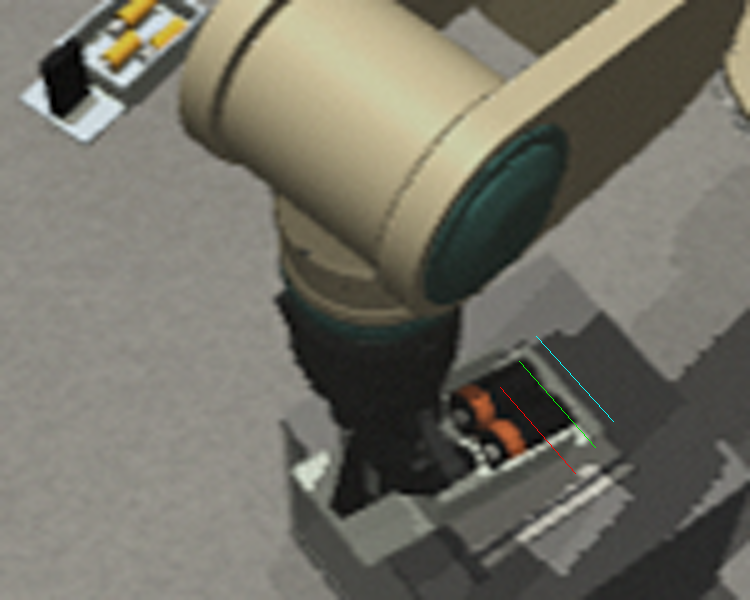

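Measured contact heights say the lean is really about 12 degrees, not 16 (arm compliance). It is too flat for the heel to reach the ledge inside the bin, so I go back for a little more lean with a lighter grip.

Emit:
servo_tool(
  motion=[
    {"translation":[0,0,0],"turn":0},
    {"translation":[0,0,0],"turn":0},
    {"translation":[0,0,0],"turn":0},
  ],
  grip_force=20,
)

```text
t: 13.52
tcp_pos: [0.562, 0.117, 0.2323]
tool_rot: [0.512, 0.488, -0.488, -0.512]
contact_force: [0.3, -0.6, -3.0]
width: 0.0115
```

Emit:
servo_tool(
  motion=[
    {"translation":[0,0,0.004],"turn":0},
    {"translation":[0,0,0.008],"turn":0},
    {"translation":[0,0,0.012],"turn":0},
    {"translation":[0,0,0.016],"turn":0},
    {"translation":[0,0,0.018],"turn":0},
    {"translation":[0,0,0.018],"turn":0},
    {"translation":[0,0,0.018],"turn":0},
    {"translation":[0,0,0.018],"turn":0},
    {"translation":[0,0,0.018],"turn":0},
    {"translation":[0,0,0.016],"turn":0},
    {"translation":[0,0,0.013],"turn":0},
    {"translation":[0,0,0.01],"turn":0},
    {"translation":[0,0,0.008],"turn":0},
    {"translation":[0,0,0.006],"turn":0},
    {"translation":[0,0,0.004],"turn":0},
    {"translation":[0,0,0.003],"turn":0},
    {"translation":[0,0,0],"turn":0},
  ],
)

```text
t: 15.65
tcp_pos: [0.3723, 0.1262, 0.2322]
tool_rot: [0.512, 0.488, -0.488, -0.512]
contact_force: [-0.7, -0.0, -3.3]
width: 0.0109
```

Emit:
servo_tool(
  motion=[
    {"translation":[0,0.004,0],"turn":0},
    {"translation":[0,0.008,0],"turn":0},
    {"translation":[0,0.01,0],"turn":0},
    {"translation":[0,0.01,0],"turn":0},
    {"translation":[0,0.007,0],"turn":0},
    {"translation":[0,0.004,0],"turn":0},
    {"translation":[0,0.002,0],"turn":0},
    {"translation":[0,0.0005,0],"turn":0},
  ],
)

```text
t: 16.65
tcp_pos: [0.3724, 0.1263, 0.1868]
tool_rot: [0.512, 0.488, -0.488, -0.512]
contact_force: [0.1, -0.1, -1.7]
width: 0.0113
```

Emit:
servo_tool(
  motion=[
    {"translation":[0,0.001,0],"turn":0},
    {"translation":[0,0.001,0],"turn":0},
    {"translation":[0,0.001,0],"turn":0},
  ],
)

```text
t: 17.02
tcp_pos: [0.3727, 0.1263, 0.1855]
tool_rot: [0.512, 0.488, -0.487, -0.512]
contact_force: [-5.2, -1.0, 12.4]
width: 0.0117
```

Emit:
servo_tool(
  motion=[
    {"translation":[0,0.001,0.002],"turn":0},
    {"translation":[0,0.0015,0.002],"turn":0},
    {"translation":[0,0.0015,0.002],"turn":0},
    {"translation":[0,0.0015,0.002],"turn":0},
    {"translation":[0,0.0015,0.002],"turn":0},
    {"translation":[0,0,0],"turn":0},
  ],
)

```text
t: 17.77
tcp_pos: [0.3658, 0.1272, 0.183]
tool_rot: [0.515, 0.492, -0.483, -0.509]
contact_force: [0.1, -1.3, 25.3]
width: 0.0114
```

```bash
cat >> h.py <<'E'
def caps():
    im=cams.camera('scene');hs=cv2.cvtColor(im,cv2.COLOR_BGR2HSV)
    m=((hs[...,0]<15)&(hs[...,1]>130)&(hs[...,2]>70)).astype(np.uint8);k=cv2.connectedComponentsWithStats(m)
    return im,[(k[2][i,4],k[3][i].round(1).tolist()) for i in range(1,k[0]) if k[3][i][0]>255]
E
python3 - <<'E'
from h import *
s=monitor.sense();print(s['contact_force'],s['moment'],s['tcp_pos'])
im,c=caps();print(c);cv2.imwrite('pics/t2.png',im)
# brightness profiles across the lip: along tray axis at y=+-.02, in lean hypotheses -> pixel of the lip end
for th in(0,4,8,12,16,20,24):
    T=tray(th);print(th,*[proj('scene',T([-.14,y,.004])).round(1) for y in(.033,.015,0,-.02)])
x0,y0=345,190
print(cv2.cvtColor(im,cv2.COLOR_BGR2GRAY)[190:222,340:372:1].tolist().__repr__().replace('], [','\n'))
E
```

```text
[ 0.14318276 -1.26872762 25.34848338] [-0.48061189 -0.26419321 -0.08240812] [0.36577291 0.12720775 0.1830495 ]
[(np.int32(1790), [369.2, 17.3]), (np.int32(507), [444.9, 56.6]), (np.int32(47), [502.9, 51.9]), (np.int32(1), [429.0, 73.0]), (np.int32(887), [494.6, 92.5]), (np.int32(1), [434.0, 76.0]), (np.int32(177), [283.3, 190.2]), (np.int32(4), [345.0, 212.5])]
0 [364.5 202.7] [360.2 198.6] [356.6 195.2] [351.9 190.7]
4 [362.9 205.1] [358.6 201. ] [355.1 197.6] [350.4 193.1]
8 [361.2 207.5] [357.  203.4] [353.5 200. ] [348.9 195.5]
12 [359.4 209.9] [355.2 205.8] [351.7 202.4] [347.1 198. ]
16 [357.5 212.4] [353.3 208.3] [349.9 204.9] [345.3 200.4]
20 [355.5 214.8] [351.3 210.7] [347.9 207.3] [343.4 202.9]
24 [353.4 217.3] [349.2 213.2] [345.8 209.8] [341.4 205.3]
[[27, 26, 23, 24, 84, 124, 123, 120, 119, 118, 118, 118, 116, 116, 119, 119, 120, 121, 118, 114, 119, 101, 69, 64, 65, 67, 68, 66, 64, 65, 63, 66
26, 23, 20, 58, 104, 125, 123, 121, 121, 121, 120, 116, 119, 118, 118, 116, 118, 120, 119, 117, 122, 98, 63, 65, 66, 65, 65, 64, 64, 66, 66, 64
25, 22, 26, 83, 122, 121, 122, 121, 
[... 3240 characters left out ...]
66, 66, 68, 65, 65, 66, 69, 78, 78, 77, 78, 77, 76, 77, 76, 80
112, 98, 91, 73, 72, 72, 71, 72, 72, 67, 67, 67, 69, 66, 64, 67, 66, 66, 68, 65, 71, 77, 76, 79, 78, 77, 80, 77, 77, 77, 80, 77
90, 72, 74, 71, 74, 73, 74, 66, 68, 66, 67, 66, 66, 66, 66, 66, 64, 68, 66, 64, 71, 81, 77, 81, 78, 72, 75, 73, 76, 78, 76, 74
73, 72, 72, 74, 71, 68, 68, 67, 67, 68, 68, 66, 67, 65, 65, 67, 68, 67, 66, 70, 77, 75, 76, 79, 76, 76, 76, 76, 77, 74, 77, 76
74, 72, 74, 70, 66, 67, 66, 64, 64, 65, 69, 67, 65, 67, 67, 69, 67, 66, 70, 76, 74, 75, 76, 78, 80, 78, 76, 76, 75, 78, 77, 78
74, 70, 67, 67, 64, 64, 63, 62, 65, 64, 68, 69, 66, 66, 67, 67, 68, 72, 76, 77, 77, 77, 75, 76, 75, 77, 75, 76, 77, 74, 78, 78]]
```

Lean is about 14 degrees (lip corner at px 358,211) and the cells have crept onto the ramp, so I lean no further here. I carry it gently back over the flap.

Emit:
servo_tool(
  motion=[
    {"translation":[0,-0.002,0],"turn":0},
    {"translation":[0,-0.003,0],"turn":0},
    {"translation":[0,-0.005,0],"turn":0},
    {"translation":[0,-0.007,0],"turn":0},
    {"translation":[0,-0.008,0],"turn":0},
    {"translation":[0,-0.008,0],"turn":0},
    {"translation":[0,-0.007,0],"turn":0},
    {"translation":[0,-0.005,0],"turn":0},
    {"translation":[0,-0.003,0],"turn":0},
    {"translation":[0,-0.002,0],"turn":0},
  ],
)

```text
t: 19.08
tcp_pos: [0.3623, 0.1267, 0.2267]
tool_rot: [-0.512, -0.488, 0.488, 0.512]
contact_force: [-0.1, 0.3, -3.3]
width: 0.0117
```

Emit:
servo_tool(
  motion=[
    {"translation":[0,0,-0.002],"turn":0},
    {"translation":[0,0,-0.004],"turn":0},
    {"translation":[0,0,-0.006],"turn":0},
    {"translation":[0,0,-0.009],"turn":0},
    {"translation":[0,0,-0.012],"turn":0},
    {"translation":[0,0,-0.015],"turn":0},
    {"translation":[0,0,-0.018],"turn":0},
    {"translation":[0,0,-0.02],"turn":0},
    {"translation":[0,0,-0.02],"turn":0},
    {"translation":[0,0,-0.02],"turn":0},
    {"translation":[0,0,-0.018],"turn":0},
    {"translation":[0,0,-0.016],"turn":0},
    {"translation":[0,0,-0.013],"turn":0},
    {"translation":[0,0,-0.01],"turn":0},
    {"translation":[0,0,-0.007],"turn":0},
    {"translation":[0,0,-0.005],"turn":0},
    {"translation":[0,0,-0.003],"turn":0},
    {"translation":[0,0,-0.002],"turn":0},
  ],
)

```text
t: 21.32
tcp_pos: [0.5622, 0.117, 0.2268]
tool_rot: [-0.512, -0.488, 0.488, 0.512]
contact_force: [0.8, -0.2, -2.3]
width: 0.0116
```

Run:
```python
from h import *
s=monitor.sense();print(s['contact_force'],s['moment'],s['tcp_pos'])
im,c=caps();print(c);cv2.imwrite('pics/t3.png',im)
for th in(10,14,18):
    T=tray(th)
    for x in (-.04,-.06,-.08,-.1):print(th,x,proj('scene',T([[x,-.014,.022],[x,.014,.022]])).round(1).tolist())
    print('lip',proj('scene',T([[-.14,-.033,.006],[-.14,.033,.006]])).round(1).tolist())
```

```text
[ 0.8357796  -0.23933661 -2.29348268] [-0.04756109 -0.2141454   0.03743648] [0.56217136 0.11700357 0.22677885]
[(np.int32(1139), [357.4, 11.6]), (np.int32(1), [445.0, 1.0]), (np.int32(4), [448.0, 2.0]), (np.int32(1), [451.0, 0.0]), (np.int32(3), [454.3, 1.0]), (np.int32(1), [459.0, 1.0]), (np.int32(1), [465.0, 0.0]), (np.int32(1), [460.0, 3.0]), (np.int32(1), [438.0, 4.0]), (np.int32(1), [444.0, 4.0]), (np.int32(1), [448.0, 5.0]), (np.int32(1), [450.0, 4.0]), (np.int32(1), [458.0, 5.0]), (np.int32(1), [460.0, 5.0]), (np.int32(1), [463.0, 4.0]), (np.int32(1), [438.0, 6.0]), (np.int32(4), [442.5, 8.0]), (np.int32(1), [453.0, 7.0]), (np.int32(2), [438.5, 8.5]), (np.int32(1), [451.0, 8.0]), (np.int32(5), [456.4, 9.6]), (np.int32(1), [324.0, 10.0]), (np.int32(1), [326.0, 11.0]), (np.int32(1), [437.0, 10.0]), (np.int32(1), [446.0, 10.0]), (np.int32(1), [443.0, 13.0]), (np.int32(2), [452.5, 12.0]), (np.int32(2), [457.5, 13.5]), (np.int32(1), [331.0, 14.0]), (np.int32(1), [435.0, 14.0]), (np.int32(1), [439.0, 14.0]), (np.int32(1), [446.0, 14.0]), (np.int32(1), [336.0, 17.0]), (np.int32(1), [
[... 688 characters left out ...]
nt32(1), [507.0, 120.0]), (np.int32(1), [509.0, 121.0]), (np.int32(53), [289.7, 234.7])]
10 -0.04 [[272.6, 235.9], [279.2, 243.8]]
10 -0.06 [[278.6, 232.6], [285.2, 240.4]]
10 -0.08 [[284.5, 229.4], [291.1, 237.0]]
10 -0.1 [[290.3, 226.2], [296.9, 233.7]]
lip [[295.9, 218.6], [311.3, 235.7]]
14 -0.04 [[271.9, 236.8], [278.4, 244.7]]
14 -0.06 [[277.8, 233.8], [284.3, 241.6]]
14 -0.08 [[283.6, 230.9], [290.1, 238.5]]
14 -0.1 [[289.2, 228.0], [295.8, 235.5]]
lip [[294.3, 221.2], [309.6, 238.3]]
18 -0.04 [[271.1, 237.8], [277.6, 245.7]]
18 -0.06 [[276.8, 235.1], [283.4, 242.8]]
18 -0.08 [[282.5, 232.4], [289.0, 240.1]]
18 -0.1 [[288.0, 229.9], [294.5, 237.4]]
lip [[292.6, 223.8], [307.7, 240.8]]
```

Emit:
servo_tool(
  motion=[
    {"translation":[0,0.003,0],"turn":0},
    {"translation":[0,0.005,0],"turn":0},
    {"translation":[0,0.006,0],"turn":0},
    {"translation":[0,0.006,0],"turn":0},
    {"translation":[0,0.005,0],"turn":0},
    {"translation":[0,0.004,0],"turn":0},
    {"translation":[0,0.003,0],"turn":0},
    {"translation":[0,0,0],"turn":0},
  ],
)

```text
t: 22.38
tcp_pos: [0.5621, 0.117, 0.195]
tool_rot: [0.512, 0.488, -0.488, -0.512]
contact_force: [-1.0, 0.5, 0.3]
width: 0.0116
```

Run:
```python
from h import *
s=monitor.sense();print(s['contact_force'],s['moment'],s['tcp_pos'])
im,c=caps();print([k for k in c if k[0]>5 and k[1][1]>150]);
x0,y0,k=220,170,6
b=cv2.resize(im[y0:y0+100,x0:x0+130],None,fx=k,fy=k,interpolation=cv2.INTER_CUBIC);b=cv2.convertScaleAbs(b,alpha=1.4)
for th,c in((8,(255,255,0)),(14,(0,255,0)),(20,(0,0,255))):
    q=((proj('scene',tray(th)([[-.115,.033,.025],[-.14,.033,.004],[-.14,-.033,.004]]))+.5-[x0,y0])*k).astype(int);cv2.polylines(b,[q],False,c,1)
cv2.imwrite('pics/inb.png',b)
```

```text
[-1.00388179  0.54122601  0.2893704 ] [-0.09430377  0.32083402 -0.03221503] [0.5621006  0.11695512 0.19501763]
[(np.int32(57), [289.5, 240.0])]
```

View pics/inb.png

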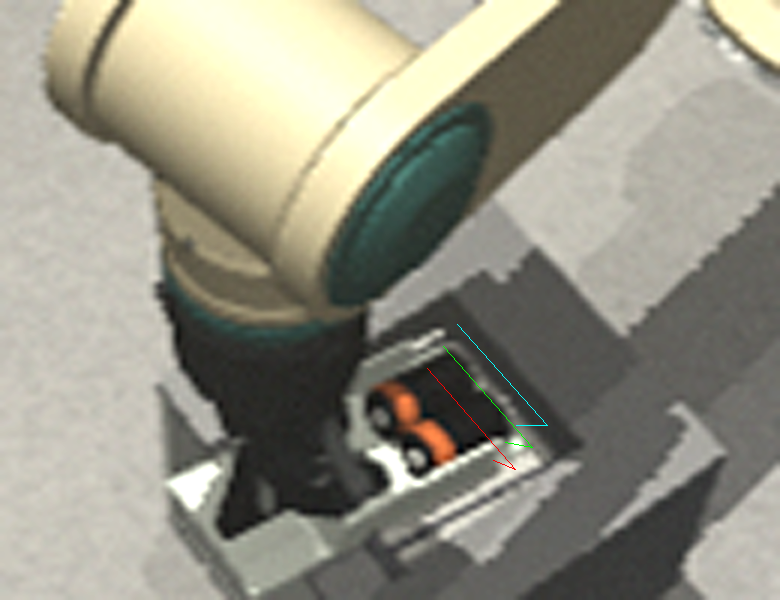

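The lip has pushed the flap open, lean is about 13 degrees and both cells are still in the tray (caps at px 286,236 and 291,243). I slide the tray forward and down so that its heel comes onto the ledge.

Emit:
servo_tool(
  motion=[
    {"translation":[0,0.002,0.003],"turn":0},
    {"translation":[0,0.002,0.004],"turn":0},
    {"translation":[0,0.002,0.005],"turn":0},
    {"translation":[0,0.002,0.005],"turn":0},
    {"translation":[0,0.001,0.004],"turn":0},
    {"translation":[0,0.001,0.003],"turn":0},
    {"translation":[0,0,0],"turn":0},
  ],
)

```text
t: 23.3
tcp_pos: [0.5394, 0.1183, 0.1887]
tool_rot: [0.513, 0.49, -0.486, -0.511]
contact_force: [-2.6, -0.6, 14.8]
width: 0.0121
```

Emit:
servo_tool(
  motion=[
    {"translation":[0,0.001,0.002],"turn":0},
    {"translation":[0,0.001,0.003],"turn":0},
    {"translation":[0,0.001,0.002],"turn":0},
    {"translation":[0,0,0],"turn":0},
  ],
)

```text
t: 23.8
tcp_pos: [0.5331, 0.1187, 0.1869]
tool_rot: [0.514, 0.49, -0.485, -0.51]
contact_force: [-1.5, -0.3, 18.9]
width: 0.0116
```

Run:
```python
from h import *
s=monitor.sense();print(s['contact_force'],s['moment'],s['tcp_pos'])
im,c=caps();print([k for k in c if k[0]>5 and k[1][1]>150]);
for th in(9,13,17):print(th,proj('scene',tray(th)([[-.085,-.014,.022],[-.085,.014,.022]])).mean(0))
```

```text
[-1.45493278 -0.26293951 18.93199302] [-0.29684925  0.45290871 -0.01603731] [0.53308267 0.11871552 0.18690457]
[(np.int32(56), [295.2, 237.2])]
9 [297.14666327 233.56761391]
13 [296.15530615 235.08361767]
17 [295.0706254  236.62224885]
```

The tray's underside bears on the hinge edge in front of the grip, so the heel cannot lean it here. But the lip is now about 15 mm under the bin's front rim. Raising the grip will let the rim hold the lip down and lean the tray.

Emit:
servo_tool(
  motion=[
    {"translation":[0,-0.004,0],"turn":0},
    {"translation":[0,-0.004,0],"turn":0},
    {"translation":[0,-0.004,0],"turn":0},
    {"translation":[0,-0.004,0],"turn":0},
    {"translation":[0,0,0],"turn":0},
  ],
)

```text
t: 24.48
tcp_pos: [0.5313, 0.1185, 0.1979]
tool_rot: [0.512, 0.488, -0.488, -0.512]
contact_force: [-0.8, -0.9, -2.3]
width: 0.0115
```

Emit:
servo_tool(
  motion=[
    {"translation":[0,-0.003,0],"turn":0},
    {"translation":[0,-0.003,0.001],"turn":0},
    {"translation":[0,-0.003,0.002],"turn":0},
    {"translation":[0,0,0],"turn":0},
  ],
)

```text
t: 24.98
tcp_pos: [0.5282, 0.1186, 0.2068]
tool_rot: [0.512, 0.488, -0.488, -0.512]
contact_force: [1.5, -0.1, -1.6]
width: 0.0117
```

```bash
cat > st.py <<'E'
from h import *
s=monitor.sense();print(s['contact_force'].round(1),s['moment'].round(2),s['tcp_pos'].round(4),s['t'])
im,c=caps();print([k for k in c if k[0]>5 and k[1][1]>150]);cv2.imwrite('pics/last.png',im)
for th in(5,10,15,20,25,30,35):print(th,proj('scene',tray(th)([[-.085,-.014,.022],[-.085,.014,.022]])).mean(0).round(1),proj('scene',tray(th)([-.025,.033,.025])).round(1))
E
python3 st.py
```

```text
[ 1.5 -0.1 -1.6] [-0.04 -0.26 -0.09] [0.5282 0.1186 0.2068] 24.975
[(np.int32(52), [296.8, 233.1])]
5 [299.9 227.5] [290.4 246.8]
10 [298.8 229.4] [289.6 247.7]
15 [297.5 231.3] [288.8 248.5]
20 [296.  233.3] [288.  249.3]
25 [294.4 235.3] [287.1 250. ]
30 [292.7 237.3] [286.2 250.8]
35 [290.9 239.3] [285.3 251.5]
```

Emit:
servo_tool(
  motion=[
    {"translation":[0,-0.004,0.001],"turn":0},
    {"translation":[0,-0.004,0.002],"turn":0},
    {"translation":[0,-0.004,0.002],"turn":0},
    {"translation":[0,0,0],"turn":0},
  ],
)

```text
t: 25.52
tcp_pos: [0.5233, 0.1189, 0.2193]
tool_rot: [0.512, 0.488, -0.487, -0.512]
contact_force: [-0.2, -0.2, -3.3]
width: 0.0115
```

```bash
python3 st.py
```

```text
[-0.2 -0.2 -3.3] [-0.08 -0.24  0.04] [0.5233 0.1189 0.2193] 25.525
[(np.int32(45), [298.3, 231.7])]
5 [301.7 224.3] [292.2 243.6]
10 [300.6 226.2] [291.4 244.5]
15 [299.2 228.2] [290.6 245.3]
20 [297.8 230.2] [289.7 246.1]
25 [296.2 232.2] [288.9 246.9]
30 [294.4 234.2] [288.  247.7]
35 [292.6 236.3] [287.  248.4]
```

Emit:
servo_tool(
  motion=[
    {"translation":[0,-0.004,0.003],"turn":0},
    {"translation":[0,-0.004,0.003],"turn":0},
    {"translation":[0,-0.004,0.004],"turn":0},
    {"translation":[0,-0.003,0.003],"turn":0},
    {"translation":[0,0,0],"turn":0},
  ],
)

```text
t: 26.2
tcp_pos: [0.5101, 0.1195, 0.2342]
tool_rot: [0.512, 0.488, -0.487, -0.512]
contact_force: [0.1, -0.5, -2.3]
width: 0.0119
```

```bash
python3 st.py
python3 - <<'E'
import cv2
im=cv2.imread('pics/last.png')[170:270,220:350];cv2.imwrite('pics/lev.png',cv2.convertScaleAbs(cv2.resize(im,None,fx=6,fy=6,interpolation=cv2.INTER_CUBIC),alpha=1.4))
E
```

```text
[ 0.1 -0.5 -2.3] [-0.11 -0.16  0.  ] [0.5101 0.1195 0.2342] 26.2
[(np.int32(15), [303.5, 233.7])]
5 [306.1 218.9] [296.6 238.2]
10 [304.8 220.9] [295.8 239. ]
15 [303.5 222.9] [295.  239.9]
20 [302.  224.9] [294.1 240.7]
25 [300.4 227. ] [293.2 241.5]
30 [298.6 229.1] [292.3 242.2]
35 [296.7 231.1] [291.4 243. ]
```

View pics/lev.png

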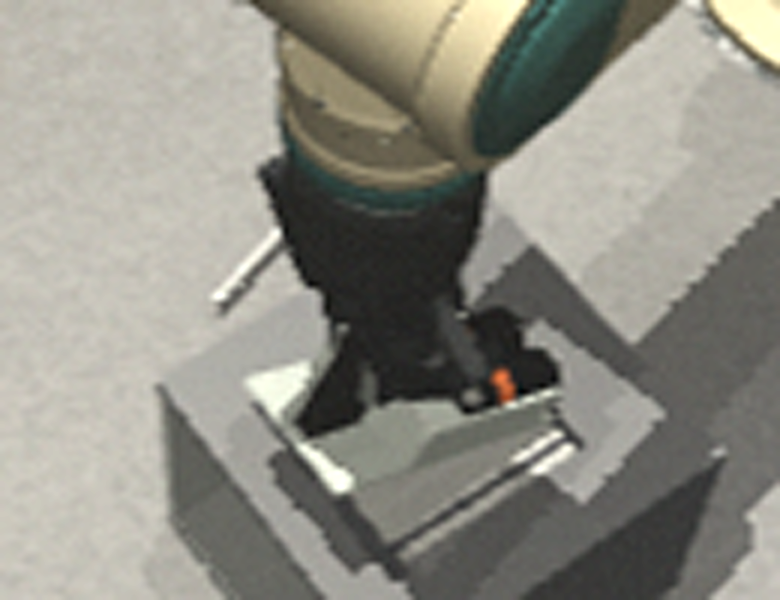

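Run:
```python
from h import *
B=np.array([.529,.119,.15]);N=R.from_euler('z',-2.8,degrees=True)
print('rim',proj('scene',B+N.apply([[-.105,y,0] for y in(-.05,-.014,.014,.05)])).round(1).tolist())
for th in(20,24,28,32,36):
    T=tray(th);f=lambda p:proj('scene',T(p)).round(1).tolist()
    print(th,'rearface',[f([x,.014,.016]) for x in(-.04,-.05,-.06,-.07,-.08)],'rearwalltop',f([-.025,.033,.025]),'heel+',f([.018,.033,0]),'heel-',f([.018,-.033,0]))
```

```text
rim [[293.9, 217.0], [301.9, 225.9], [308.4, 233.0], [316.9, 242.5]]
20 rearface [[292.5, 235.6], [295.2, 234.3], [297.9, 233.1], [300.6, 231.9], [303.2, 230.6]] rearwalltop [294.1, 240.7] heel+ [278.7, 252.6] heel- [263.2, 233.7]
24 rearface [[291.5, 236.5], [294.2, 235.4], [296.8, 234.4], [299.3, 233.3], [301.9, 232.3]] rearwalltop [293.4, 241.3] heel+ [277.8, 252.7] heel- [262.4, 233.8]
28 rearface [[290.5, 237.5], [293.0, 236.5], [295.5, 235.6], [298.0, 234.7], [300.4, 233.8]] rearwalltop [292.7, 241.9] heel+ [277.1, 252.8] heel- [261.6, 233.9]
32 rearface [[289.4, 238.4], [291.9, 237.6], [294.3, 236.9], [296.6, 236.2], [298.9, 235.4]] rearwalltop [292.0, 242.5] heel+ [276.3, 252.8] heel- [260.9, 233.8]
36 rearface [[288.4, 239.3], [290.7, 238.7], [292.9, 238.1], [295.2, 237.6], [297.4, 237.0]] rearwalltop [291.2, 243.1] heel+ [275.7, 252.8] heel- [260.2, 233.7]
```

Lean is about 33 degrees and the cells are stopped by the rim. I move down and back along the cells' end faces so they can pass under the rim.

Emit:
servo_tool(
  motion=[
    {"translation":[0,0.003,-0.002],"turn":0},
    {"translation":[0,0.003,-0.002],"turn":0},
    {"translation":[0,0.004,-0.0025],"turn":0},
    {"translation":[0,0.004,-0.0025],"turn":0},
    {"translation":[0,0.004,-0.0025],"turn":0},
    {"translation":[0,0.004,-0.0025],"turn":0},
    {"translation":[0,0.004,-0.0025],"turn":0},
    {"translation":[0,0.003,-0.002],"turn":0},
    {"translation":[0,0,0],"turn":0},
    {"translation":[0,0,0],"turn":0},
  ],
)

```text
t: 27.5
tcp_pos: [0.5287, 0.1186, 0.205]
tool_rot: [0.512, 0.488, -0.488, -0.512]
contact_force: [-0.3, -0.6, -0.5]
width: 0.012
```

```bash
python3 st.py
```

```text
[-0.3 -0.6 -0.5] [-0.09  0.31 -0.02] [0.5287 0.1186 0.205 ] 27.5
[]
5 [299.8 227.9] [290.2 247.2]
10 [298.6 229.8] [289.4 248.1]
15 [297.3 231.8] [288.6 248.9]
20 [295.8 233.7] [287.8 249.7]
25 [294.3 235.7] [286.9 250.5]
30 [292.6 237.7] [286.  251.2]
35 [290.7 239.7] [285.1 251.9]
```

Run:
```python
from h import *
im,c=caps();print([k for k in c if 270<k[1][0]<330 and k[1][1]>200])
g=cv2.cvtColor(im,cv2.COLOR_BGR2GRAY)
for th in(28,33):
  for y in(-.014,0,.014):
    print(th,y,[(x,int(g[tuple(proj('scene',tray(th)([x/1000,y,.003])).round().astype(int)[::-1])])) for x in(-40,-60,-75,-90,-105,-120,-135)])
```

```text
[]
28 -0.014 [(-40, 38), (-60, 31), (-75, 37), (-90, 51), (-105, 68), (-120, 106), (-135, 77)]
28 0 [(-40, 99), (-60, 21), (-75, 29), (-90, 50), (-105, 21), (-120, 141), (-135, 63)]
28 0.014 [(-40, 101), (-60, 115), (-75, 98), (-90, 176), (-105, 179), (-120, 183), (-135, 139)]
33 -0.014 [(-40, 56), (-60, 25), (-75, 34), (-90, 45), (-105, 49), (-120, 27), (-135, 108)]
33 0 [(-40, 102), (-60, 21), (-75, 28), (-90, 30), (-105, 34), (-120, 133), (-135, 188)]
33 0.014 [(-40, 102), (-60, 112), (-75, 114), (-90, 99), (-105, 139), (-120, 178), (-135, 186)]
```

No orange caps are visible any more. The +y lane of the tray reads bright (empty) and the -y lane is hidden by the finger. I give a short shake inside the bin and compare.

Emit:
servo_tool(
  motion=[
    {"translation":[0,0,0.006],"turn":0},
    {"translation":[0,0,-0.012],"turn":0},
    {"translation":[0,0,0.01],"turn":0},
    {"translation":[0,0,-0.012],"turn":0},
    {"translation":[0,0,0.008],"turn":0},
    {"translation":[0,0,0],"turn":0},
    {"translation":[0,0,0],"turn":0},
  ],
)

```text
t: 28.48
tcp_pos: [0.5284, 0.1186, 0.2047]
tool_rot: [-0.512, -0.488, 0.488, 0.512]
contact_force: [-1.2, 0.3, -0.6]
width: 0.0115
```

Run:
```python
from h import *
s=monitor.sense();print(s['contact_force'].round(1),s['moment'].round(2),s['tcp_pos'].round(4),s['t'])
im,c=caps();old=cv2.imread('pics/last.png');cv2.imwrite('pics/last2.png',im)
d=cv2.absdiff(im,old).max(2);d=d[200:260,260:330];print('changed',(d>30).sum(),np.argwhere(d>30).min(0)+[200,260] if (d>30).any() else '',np.argwhere(d>30).max(0)+[200,260] if (d>30).any() else '')
# how dark a jacket is in shade vs grip; saturation map of tray zone coarse
g=cv2.cvtColor(im,cv2.COLOR_BGR2GRAY)[216:250,276:320]
print('\n'.join(''.join('#' if v<32 else '+' if v<60 else '-' if v<100 else '.' for v in r_) for r_ in g))
print(proj('scene',tray(32)([[-.14,-.033,.005],[-.14,.033,.005],[-.115,-.033,.025],[-.025,-.033,.025],[-.025,.033,.025],[-.115,.033,.025]])).round(0).tolist())
t=cams.camera('top');cv2.imwrite('pics/topb.png',t)
gt=cv2.cvtColor(t,cv2.COLOR_BGR2GRAY)[140:215,140:225:1]
print('\n'.join(''.join('#' if v<32 else '+' if v<60 else '-' if v<100 else '.' for v in r_) for r_ in gt[::2]))
print(proj('top',tray(32)([[-.14,-.033,.005],[-.14,.033,.005]])).round(0).tolist())
```

```text
[-1.2  0.3 -0.6] [-0.04  0.3  -0.05] [0.5284 0.1186 0.2047] 28.475
changed 19 [201 260] [253 324]
+++++++++########-....-+-++-+++++--+++-.....
+++++++++#++#####-....-++--+-----++--++-....
++++#++###++####+---.--+++---+--++-++-++-...
+++#############++++--+++-++---++-++--++-...
#########+######++++++-+--+-+-+++++++++++--.
################+++++++++++-+-+++++-++++-+-.
###############++++++++----+-++--++-----+++-
###############++++++++++++++++-+-+-+-+++--+
###############++++++++++++++++++++++++-++++
#############+++++++++++++++--+++++++-++++++
##############+++++++++++++-..-+++++---+++-+
#############+---++++++++++-...-++++++++++++
#############+---+++++++++++-....-+++--++++-
#############+------++++++++-.....-+++++++-+
##########++##+-...--++++++++-.....-++++++++
#########+++++......--++++++++-......-++++-+
#########+++++-......--++++++++-......-+++++
#########++++-........--++++++++-......-++++
##########+++--........--++++++++-.......-++
########++++++---.......-+++++++++-.......-+
#####+##+-++++++---......-+++++++++-.......-
########+++++++++#+-...-..-##++++++-........
#########+#+
[... 3225 characters left out ...]
...................................------.................-+#+-..
.......................................................------................--+#+-..
..-.....................................................-----................-++++-..
..-.....................................................------...............-+#++-..
..--.....................................................-----...............-+#++-..
..--.....................................................-----...............-+##+-..
..--.....................................................-----...............-+#++-..
..--.....................................................------..............-+#+--..
[[197.0, 200.0], [171.0, 199.0]]
```

Emit:
servo_tool(
  motion=[
    {"translation":[0,-0.004,-0.006],"turn":0},
    {"translation":[0,-0.007,-0.01],"turn":0},
    {"translation":[0,-0.009,-0.013],"turn":0},
    {"translation":[0,-0.009,-0.014],"turn":0},
    {"translation":[0,-0.009,-0.014],"turn":0},
    {"translation":[0,-0.009,-0.014],"turn":0},
    {"translation":[0,-0.009,-0.012],"turn":0},
    {"translation":[0,-0.012,-0.01],"turn":0},
    {"translation":[0,-0.012,-0.005],"turn":0},
    {"translation":[0,-0.008,0],"turn":0},
    {"translation":[0,0,0],"turn":0},
    {"translation":[0,0,0],"turn":0},
    {"translation":[0,0,0],"turn":0},
  ],
  grip_force=30,
)

```text
t: 30.2
tcp_pos: [0.6263, 0.1138, 0.2922]
tool_rot: [-0.512, -0.487, 0.488, 0.512]
contact_force: [0.1, 1.2, -1.7]
width: 0.0115
```

Emit:
servo_tool(
  motion=[
    {"translation":[-0.015,0,-0.003],"turn":0},
    {"translation":[-0.03,0,-0.003],"turn":0},
    {"translation":[-0.04,0,-0.003],"turn":0},
    {"translation":[-0.04,0,-0.003],"turn":0},
    {"translation":[-0.04,0,-0.003],"turn":0},
    {"translation":[-0.04,0,-0.003],"turn":0},
    {"translation":[-0.03,0,-0.001],"turn":0},
    {"translation":[-0.018,0,0],"turn":0},
    {"translation":[-0.009,0,0],"turn":0},
    {"translation":[0,0,0],"turn":0},
    {"translation":[0,0,0],"turn":0},
  ],
)

```text
t: 31.58
tcp_pos: [0.6329, -0.1478, 0.2928]
tool_rot: [-0.512, -0.488, 0.488, 0.512]
contact_force: [-0.5, 0.1, -1.3]
width: 0.0117
```

Run:
```python
from h import *
F=[]
for i in range(6):
    im=cams.camera('scene');s=monitor.sense();F.append(s['contact_force'][2])
print(np.mean(F),s['moment'].round(2),s['tcp_pos'].round(4),s['t']);cv2.imwrite('pics/out.png',im)
old=cv2.imread('pics/scene0.png');B=np.array([.529,.119,.15]);N=R.from_euler('z',-2.8,degrees=True)
p=proj('scene',B+N.apply([[-.01,-.04,0],[-.1,-.04,0],[-.1,.04,0],[-.01,.04,0]])).astype(np.int32)
m=np.zeros(im.shape[:2],np.uint8);cv2.fillPoly(m,[p],1)
a,b=[cv2.cvtColor(i,cv2.COLOR_BGR2GRAY)[m>0].astype(int) for i in(old,im)];print('flap gray before/after',a.mean(),a.std(),b.mean(),b.std())
hs=cv2.cvtColor(im,cv2.COLOR_BGR2HSV);mm=((hs[...,0]<15)&(hs[...,1]>130)&(hs[...,2]>70)).astype(np.uint8)
k=cv2.connectedComponentsWithStats(mm);print([(int(k[2][i,4]),k[3][i].round(0).tolist()) for i in range(1,k[0]) if k[2][i,4]>6 and k[3][i][1]>140])
g=cv2.cvtColor(im,cv2.COLOR_BGR2GRAY)[205:262:2,255:325:1]
print('\n'.join(''.join('#' if v<32 else '+' if v<60 else '-' if v<110 else '.' for v in r_) for r_ in g))
```

```text
-1.240033679327988 [-0.01 -0.01 -0.04] [ 0.6328 -0.1484  0.2927] 31.875
flap gray before/after 177.91973244147158 20.58888392527632 191.20289855072463 21.88525545462339
[(177, [283.0, 190.0]), (43, [141.0, 243.0]), (345, [142.0, 258.0])]
................---.....-------------............---------------------
...........-----..---------------..................-------------------
..........---------------------......................-----------------
........-------------------............................---------------
...---------------------.................................-------------
--------------------.......................................-----------
-----------------...........................................----------
-------------........................--..-....................-------.
-----------.......................--....---.....................-.....
-------........................--....--...............................
----.......................--.....--..................................
.........................-....---...............-.....................
..........
[... 496 characters left out ...]
...---.........................................--....-.......
-............----....................................--.....-.........
--............-----................................-.....-............
----.............--.............................-.....................
-----.......................................-......-..................
-------..............--...................-.....-.....................
--------.............---...............-.....-........................
----------.............----........--.....-..........................-
-----------.............----.....-.....-..........................-+++
-------------.............------....-..........................-++++++
```

The weight is now 1.24 N (empty tray) and the flap looks shut and clear. I set the tray down, lip first, flattening it on the table.

Emit:
servo_tool(
  motion=[
    {"translation":[0,0.02,0],"turn":0},
    {"translation":[0,0.035,0],"turn":0},
    {"translation":[0,0.04,0],"turn":0},
    {"translation":[0,0.035,0],"turn":0},
    {"translation":[0,0.025,0],"turn":0},
    {"translation":[0,0.015,0],"turn":0},
    {"translation":[0,0.008,0],"turn":0},
    {"translation":[0,0.004,0],"turn":0},
    {"translation":[0,0,0],"turn":0},
  ],
  grip_force=20,
)

```text
t: 33.0
tcp_pos: [0.633, -0.1489, 0.1113]
tool_rot: [0.512, 0.488, -0.487, -0.512]
contact_force: [-0.7, 0.2, -1.4]
width: 0.0113
```

Emit:
servo_tool(
  motion=[
    {"translation":[0,0.004,-0.002],"turn":0},
    {"translation":[0,0.004,-0.003],"turn":0},
    {"translation":[0,0.004,-0.004],"turn":0},
    {"translation":[0,0.004,-0.004],"turn":0},
    {"translation":[0,0.004,-0.004],"turn":0},
    {"translation":[0,0,0],"turn":0},
  ],
)

```text
t: 33.75
tcp_pos: [0.65, -0.1497, 0.0906]
tool_rot: [0.512, 0.488, -0.488, -0.512]
contact_force: [-0.3, -0.3, 0.5]
width: 0.0117
```

Emit:
servo_tool(
  motion=[
    {"translation":[0,0.005,-0.004],"turn":0},
    {"translation":[0,0.005,-0.004],"turn":0},
    {"translation":[0,0.005,-0.003],"turn":0},
    {"translation":[0,0.005,-0.003],"turn":0},
    {"translation":[0,0.005,-0.002],"turn":0},
    {"translation":[0,0.005,-0.002],"turn":0},
    {"translation":[0,0.005,-0.001],"turn":0},
    {"translation":[0,0.004,-0.001],"turn":0},
    {"translation":[0,0,0],"turn":0},
  ],
)

```text
t: 34.88
tcp_pos: [0.6692, -0.1505, 0.0509]
tool_rot: [-0.512, -0.487, 0.488, 0.513]
contact_force: [-0.5, -0.3, 0.2]
width: 0.0115
```

Emit:
servo_tool(
  motion=[
    {"translation":[0,0.004,0],"turn":0},
    {"translation":[0,0.004,0],"turn":0},
    {"translation":[0,0.002,0],"turn":0},
    {"translation":[0,0,0],"turn":0},
  ],
)

```text
t: 35.38
tcp_pos: [0.6695, -0.1506, 0.0415]
tool_rot: [-0.512, -0.488, 0.488, 0.512]
contact_force: [-0.2, -0.6, 1.9]
width: 0.0117
```

Emit:
servo_tool(
  motion=[
    {"translation":[0,0.0015,0],"turn":0},
    {"translation":[0,0.0015,0],"turn":0},
    {"translation":[0,0.001,0],"turn":0},
    {"translation":[0,0,0],"turn":0},
  ],
)

```text
t: 35.88
tcp_pos: [0.6696, -0.1506, 0.0375]
tool_rot: [-0.512, -0.488, 0.488, 0.512]
contact_force: [1.1, -0.1, 2.7]
width: 0.0116
```

Emit:
servo_tool(
  motion=[
    {"translation":[0,0.001,0],"turn":0},
    {"translation":[0,0.001,0],"turn":0},
    {"translation":[0,0.001,0],"turn":0},
    {"translation":[0,0,0],"turn":0},
  ],
)

```text
t: 36.38
tcp_pos: [0.6696, -0.1506, 0.0345]
tool_rot: [-0.512, -0.488, 0.488, 0.512]
contact_force: [1.0, -0.1, 3.0]
width: 0.0117
```

Emit:
servo_tool(
  motion=[
    {"translation":[0,0.001,0],"turn":0},
    {"translation":[0,0.001,0],"turn":0},
    {"translation":[0,0,0],"turn":0},
  ],
)

```text
t: 36.75
tcp_pos: [0.6698, -0.1506, 0.0341]
tool_rot: [0.512, 0.488, -0.488, -0.512]
contact_force: [-3.6, 1.6, 9.3]
width: 0.0117
```

Emit:
servo_tool(
  motion=[
    {"translation":[0,-0.001,0],"turn":0},
    {"translation":[0,0,0],"turn":0},
    {"translation":[0,0,0],"turn":0},
    {"translation":[0,0,0],"turn":0},
  ],
  fingers=0.05,
)

```text
t: 37.25
tcp_pos: [0.6695, -0.1505, 0.0333]
tool_rot: [-0.512, -0.488, 0.488, 0.512]
contact_force: [0.8, -0.0, -0.8]
width: 0.0498
```

Emit:
servo_tool(
  motion=[
    {"translation":[0,-0.015,0],"turn":0},
    {"translation":[0,-0.04,0],"turn":0},
    {"translation":[0,-0.05,0],"turn":0},
    {"translation":[0,-0.05,0],"turn":0},
    {"translation":[0,-0.03,0],"turn":0},
    {"translation":[-0.05,0,0],"turn":0},
    {"translation":[-0.05,0,0],"turn":0},
    {"translation":[-0.05,0,0],"turn":0},
    {"translation":[-0.05,0,0],"turn":0},
    {"translation":[0,0,0],"turn":0},
  ],
)

```text
t: 38.5
tcp_pos: [0.6585, -0.3545, 0.2185]
tool_rot: [0.513, 0.486, -0.487, -0.513]
contact_force: [-0.8, 0.1, -0.1]
width: 0.05
```

Run:
```python
from h import *
s=monitor.sense();print(s['t'],s['tcp_pos'],s['contact_force'].round(1),s['width'])
im=cams.camera('scene');t=cams.camera('top');cv2.imwrite('pics/end_s.png',im);cv2.imwrite('pics/end_t.png',t)
# tray corners: bright mask on top & scene near expected place
G=[.6697,-.1505,.049]
T=tray(0,G)
P=T([[-.14,-.033,.006],[-.14,.033,.006],[.018,.033,.003],[.018,-.033,.003],[0,0,.061]])
for n,i in(('top',t),('scene',im)):
    print(n,proj(n,P).round(1).tolist())
    x0,y0=(proj(n,P).min(0)-8).astype(int);x1,y1=(proj(n,P).max(0)+8).astype(int)
    g=cv2.cvtColor(i,cv2.COLOR_BGR2GRAY)[y0:y1,x0:x1];print(x0,y0);print('\n'.join(''.join('#' if v<60 else '-' if v<145 else '.' for v in r_) for r_ in g))
```

```text
38.5 [ 0.65845579 -0.35446191  0.21854337] [-0.8  0.1 -0.1] 0.05002751857435335
top [[297.0, 171.6], [273.5, 170.9], [274.8, 118.1], [297.7, 118.8], [287.4, 117.0]]
265 108
----------------------------------------
----------------------------------------
----------------------------------------
----------------------------------------
----------------------------------------
-----------------------##---------------
----------------------###---------------
----------------------###---------------
----------------------###---------------
----------------------###---------------
--------------.-------###---------------
------------.......---###--......-------
------------.......---###--.......------
------------......---####--.......------
------------......---####--.......------
------------......---####--.......------
-----------.......---####--.......------
-----------.......---###--........------
-----------.......---###--........------
-----------.......---###--........------
-----------.......----##--........------
-----------.......-------.........------
------------.------------
[... 5173 characters left out ...]
---------.
---------------........-------------------------------.-------------
-------------.-......------------------------------..---------------
----------------....------------------------------------------------
-----------------.--------------------------------------------------
--------------------------------------.------------------.-.--------
--------------------------------------------------..----------------
--------------------------------------------------..---.----------..
------------------------------------.-----------------------------.-
------------------------------------------------------------..------
--------------------------------------------------------------------
```

Run:
```python
from plant import monitor,r
print(monitor.sense()['t']);print(r.hand_in())
```

```text
38.6
the job is handed in; nothing more can be done
None
```

I emptied the scoop tray through the flap into the battery bin, stood it back on the table, released it and handed the job in at 38.6 s of the 59 s allowed.

**How it was done:**
- The tool could only turn about its vertical axis, so I got the lean by pivoting the tray's tab in the jaws.
- I first pressed the tray's heel on the bin's front plate, which took two tries. I then pushed the flap open with the lip and raised the grip with the lip under the bin's front rim, which brought the lean to about 33°.
- I moved the tray down and back so the cells could slide in. Then I drew it out and flattened it lip first on the table near where it started.

**Last checks:**
- **Cells:** the lifted tray weighed 1.24 N, against about 2.6 N expected with the cells, so it was empty. No orange cell caps showed on the table or the bin. The cells inside the bin cannot be seen.
- **Flap:** it looked uniform and shut after the tray came out, as at the start (mean grey 191 after, 178 before).
- **Tray:** its outline matches a flat, upright tray in both views to within a few pixels, with nothing in it. The gripper is clear of it.

**What disagreed:**
- The first lean estimate of 16° from the picture was wrong. Later measurements gave about 12°, so I leaned the tray again.
- The cells crept forward onto the lip ramp during that, but none fell.
- The tab slipped about 4 mm in the jaws during the job.
- The last state was checked by pixel numbers only, as the 12 picture views were used up.

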